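# Snap the gouge back into its rack

### The job

Put the loose gouge (round handle, square collar) back into the two empty spring clips of the tool rack, blade over the blade trough. Press each end of the handle down until its clip snaps over it and the handle beds firmly on the rubber cushion below, but gently enough never to crush a cushion; leave the other things on the bench alone.

Things in the scene. Friction and masses are not known exactly. Their poses are not given: they have to be found in the camera images.
- gouge: Loose gouge, 0.11-0.18 kg, 240 mm long: round dark handle 150 mm long, 26 mm thick, round ends; a square steel collar 26x26x8 mm in front of it (77 mm ahead of the origin; stops rolling), then a thin curved blade. Origin on the axis at mid handle, 13 mm above the bench at the start; x along the axis to the blade, z up. Centre of mass about 30 mm ahead of the origin.
- gouge_tip (a point): Cutting end of the gouge, on the axis 165 mm ahead of the gouge's origin.
- handle_blade_end (a point): Point on the handle's axis 50 mm ahead of the gouge's origin: it belongs in the rack's blade-side clip.
- handle_butt_end (a point): Point on the handle's axis 50 mm behind the gouge's origin: it belongs in the rack's butt-side clip.
- rack: Fixed wooden rack, board 320x170x12 mm. Origin on the bench midway between its two empty clips, x along the tool's place to the blade end, z up. End board at x -115 mm (57 mm high, 60 wide); blade trough: two walls 28 mm high at x 110 to 180, y -26 and 26 mm. A place at y -85 mm is filled by a fixed chisel, 58 mm high. No part is higher than 60 mm.
- clip_blade (a point): Mouth of the blade-side empty clip (rack x +50 mm), between its lips, 52 mm above the bench. Two upright sprung steel jaws 16 mm long, hinged 36 mm lower, with round inward lips (3 mm radius, 18 mm free gap) that spring apart. Axes as the rack's. A handle laid in both mouths rests with its axis about 11 mm above this point, 63 mm above the bench.
- clip_butt (a point): The same for the butt-side clip (rack x -50 mm). Pushed straight down, the handle meets a peak of about 7 to 20 N per clip, then the clip gives way as the handle's axis passes the lips; the jaws, rubbing on the handle, then keep it from coming back up. They do not pull it down by themselves: it must be pushed on to the cushion.
- cushion_butt (a joint): Squash in m of the rubber cushion under the butt-side clip, 0 when free, about 8 N per mm. A hidden screw sets its height: the handle meets it with its axis anywhere from 43 to 50.5 mm above the bench. Firmly bedded: over 0.3 mm after letting go (7 to 10 N of push once the clip has given way is plenty; pressing one end can ease the other a little); crushed: over 2.2 mm.
- cushion_blade (a joint): The same for the cushion under the blade-side clip; its height is independent of the other's.
- chisel: Loose flat chisel with a square pale handle 130 x 24 x 20 mm and brass ferrule, blade ahead; a bystander. Origin at mid handle, x towards the blade.
- knife: Loose carving knife with a square handle 100 x 20 x 16 mm; a bystander. Origin at mid handle.
- mallet: Loose wooden mallet, head 110 x 70 x 60 mm, handle 200 mm towards -y; a bystander. Origin under the head.
- glue: Small upright clear glue bottle, 48 mm in diameter, 100 mm high; a bystander. Origin under its centre.
- stone: Grey sharpening stone 150 x 50 x 25 mm; a bystander. Origin under its centre.
- tin: Small wax tin, 64 mm in diameter, 45 mm high; a bystander. Origin under its centre.

How it is judged:
On the way:
1. the gouge lies along the rack's empty place with its blade over the trough, in the mouths of the clips (horizontal distance between each of handle_blade_end, handle_butt_end and rack below 0.062 m and x of gouge_tip in the frame of rack above 0.14 m and height (world z) of gouge below 0.07 m), for 0.1 s.
At the end, for the whole second after the job is handed in: The gouge is held at rest in both clips, blade over the trough and within 15 mm of its place along the rack, its axis under the lips of both clips, and both cushions are squashed by at least 0.3 mm with nothing pressing any more (value of joint each of cushion_butt, cushion_blade above 0.0003 m and height (world z) of each of handle_butt_end, handle_blade_end below 0.051 m and y of handle_blade_end in the frame of rack between -0.005 and 0.005 m and y of handle_butt_end in the frame of rack between -0.005 and 0.005 m and x of gouge_tip in the frame of rack between 0.15 and 0.18 m and linear speed of gouge below 0.01 m/s); the robot touches nothing.
It fails at once if a cushion is crushed by more than 2.2 mm (value of joint any of cushion_butt, cushion_blade above 0.0022 m).
It fails at once if a bystander is moved by more than 30 mm (distance of any of chisel, knife, mallet, glue, stone, tin from where it was at the start of the episode above 0.03 m).
It also fails if it takes over 61 s, if anything falls off the work surface, if the arm or the gripper's body presses on something with over 40 N, if the wrist force passes 120 N, or if a joint passes its speed limit or range.

### The arm

A 7-joint arm with a two-finger parallel gripper is mounted at the origin on the work surface. World frame = base frame: x ahead of the robot, y to its left, z up, the work surface at z = 0. Lengths are in m, angles in rad, forces in N, time in s.
With the tool pointing down it reaches from about 0.4 to 0.9 m from the base axis. Payload 5.5 kg.
Tool frame: the origin (TCP) lies midway between the tips of the shut fingers; the grasp point (between the pads) lies 19 mm behind it; z points along the fingers, y is the line along which they close (so a half turn about z gives the same grasp; the last joint's range is limited). The gripper opens to 92 mm and grips with 3 to 60 N. Pads are 19 mm wide; open, the fingers measure 130 mm over their backs; the gripper's body (75 mm by 190 mm) begins 47 mm behind the grasp point.
Start: joints at [-0.897, 0.501, -0.427, 1.55, 0.221, 1.138, -0.21], TCP at [0.26, 0.596, 0.227] pointing down, gripper open.
Joint ranges: [-2.88, 2.88], [-0.31, 2.03], [-1.54, 1.56], [0.2, 2.42], [-1.41, 4.55], [0.19, 2.02], [-2.57, 2.57]. Speed limits (rad/s): [2.57, 2.57, 3.14, 3.14, 3.14, 3.14, 3.14].

### API

Orientations are given as a unit quaternion [w, x, y, z].
In Python, from station import * gives the robot as it stands. The module is installed in compiled form; this text tells all that it offers.
- The arm moves only by the tool send_rows, never from a script. Its argument "deltas" is a list that holds one entry, the list of rows, each a list of 6 numbers: the shift along the tool's x, y, z in mm, then the turn, a rotation vector about the tool's x, y, z in rad. In form: [[[tx, ty, tz, ax, ay, az], ...]]. A call has 1 to 8 rows; each row is the pose to reach, as a shift and turn from the pose commanded when the call began, along the tool's axes at that moment; what a row does not reach only later rows make up. A row lasts 1/10 s, in which the tool goes at most 50 mm and 8.59 degrees, less where a joint would pass 70% of its speed; a pose out of reach is approached as far as the arm can. A call with a gripper value outside its range is refused whole. "jaw" is the closure, from 0 (fully open) to 1 (shut), set as the call begins (left out, the last holds). The fingers move at their own pace and stop on an object; "squeeze" is the grip in N (left out, the last holds). Time passes only in rows, so rows that repeat a pose let the fingers close. It gives the time, the measured TCP pose, the force, the opening and the grip force at its end, in the units of the state.
- observe(): the state, without advancing time (a new reading comes with each control period).
- snapshot(name): name is "side" or "top"; returns (picture, depth): 420x560x3 uint8, blue, green, red; 420x560 float32, m along the optical axis (not along the pixel's ray), 0 where there is no reading.
- camera_info(name): a dict with "fx", "fy", "cx", "cy" (pixels), "k1" (the pictures are not rectified: a ray, as slopes to the right and down, at radius r is drawn at 1 + k1 r^2 times it, then the intrinsics apply), "extrinsics" (4x4, takes a point from camera to world coordinates). Camera axes: x right, y up, looking along -z (the intrinsics and any distortion apply to the point x, -y, -z); pixel columns grow to the right and rows downward; lengths in m; the calibration is good to about 2 mm. A picture is of the moment at which its call begins. camera_info takes no time and is no camera call.
- hand_in(): hands the job in; it is judged then, once.
The state is a dict: "clock": time; "q": joint angles; "qvel": joint speeds; "joint_efforts": joint torques, N m; "ee_pos": TCP position; "orientation": TCP orientation; "force": force on the tool from outside, world axes, zero at the start; "torque": the same for the moment, N m; "gripper_width": opening from 0.0 (shut) to 1.0 (fully open); "finger_force": force on a finger pad.
Only numpy, scipy, OpenCV 4.12 (cv2) and the standard library are available. Lean on these libraries where they do the work, as an engineer would, in place of code of your own. Each camera call takes 0.05 s, during which the arm holds its last target. There are 200 camera calls.

## Working session

There is one attempt and no reset: what is moved stays moved. The work goes in short steps, Python scripts to look and compute and a tool call to move; the robot and the scene stay as the last step left them, time stands still between calls to the robot, and variables do not carry over. Pictures are saved under pics/ and viewed, at most 10 in all, crops included, and the job is handed in when it is done.

Besides the shell and the picture viewer there is one more tool, called after "Emit:" by a JSON object that holds its "op" and its "data", one argument or row to a line. send_rows: Moves the arm, as the interface text tells. Its arguments: {"type":"object","properties":{"deltas":{"type":"array","items":{"type":"array","items":{"type":"array","items":{"type":"number"}}}},"jaw":{"type":"number"},"squeeze":{"type":"number"}},"required":["deltas"]}

```bash
mkdir -p pics; cat > h.py <<'E'
from station import *
import numpy as np, cv2
def save(name):
    im,d=snapshot(name); i=camera_info(name); return im,d,i
def px2w(i,d,u,v,r=2):
    # depth back-projection at pixel
    K=np.array([[i['fx'],0,i['cx']],[0,i['fy'],i['cy']],[0,0,1.]])
    p=cv2.undistortPoints(np.array([[[u,v]]],float),K,np.array([i['k1'],0,0,0.]))[0,0]
    w=d[int(v)-r:int(v)+r+1,int(u)-r:int(u)+r+1]; z=np.median(w[w>0]) if (w>0).any() else np.nan
    E=np.array(i['extrinsics']); return (E@[p[0]*z,-p[1]*z,-z,1])[:3]
def ray(i,u,v):
    K=np.array([[i['fx'],0,i['cx']],[0,i['fy'],i['cy']],[0,0,1.]])
    p=cv2.undistortPoints(np.array([[[u,v]]],float),K,np.array([i['k1'],0,0,0.]))[0,0]
    E=np.array(i['extrinsics']); return E[:3,3],E[:3,:3]@[p[0],-p[1],-1]
def atz(i,u,v,z):
    o,r=ray(i,u,v); return o+r*(z-o[2])/r[2]
E
python3 - <<'E'
from h import *
for n in ("top","side"):
    im,d,i=save(n); cv2.imwrite(f"pics/{n}0.png",im); np.save(f"{n}0.npy",d)
    print(n,{k:(np.round(v,3).tolist()) for k,v in i.items()})
s=observe(); print({k:np.round(v,3).tolist() for k,v in s.items()})
E
```

```text
top {'fx': 483.538, 'fy': 483.538, 'cx': 282.54, 'cy': 207.743, 'k1': -0.101, 'extrinsics': [[0.003, 0.992, -0.123, 0.474], [-1.0, 0.002, -0.006, -0.067], [-0.006, 0.123, 0.992, 1.245], [0.0, 0.0, 0.0, 1.0]]}
side {'fx': 483.673, 'fy': 483.673, 'cx': 267.717, 'cy': 200.276, 'k1': -0.134, 'extrinsics': [[0.882, 0.228, -0.413, 0.08], [-0.472, 0.452, -0.757, -1.019], [0.014, 0.862, 0.506, 0.721], [0.0, 0.0, 0.0, 1.0]]}
{'clock': 0.1, 'q': [-0.897, 0.502, -0.427, 1.551, 0.221, 1.138, -0.21], 'qvel': [0.0, -0.001, -0.001, -0.003, -0.0, -0.0, 0.001], 'joint_efforts': [-0.012, -56.788, -5.839, -27.992, -0.069, 0.024, 0.0], 'ee_pos': [0.259, 0.595, 0.226], 'orientation': [-0.0, 0.204, 0.979, -0.001], 'force': [-0.852, -0.165, -0.182], 'torque': [0.009, -0.022, -0.033], 'finger_force': 0.0, 'gripper_width': 0.999}
```

View pics/top0.png

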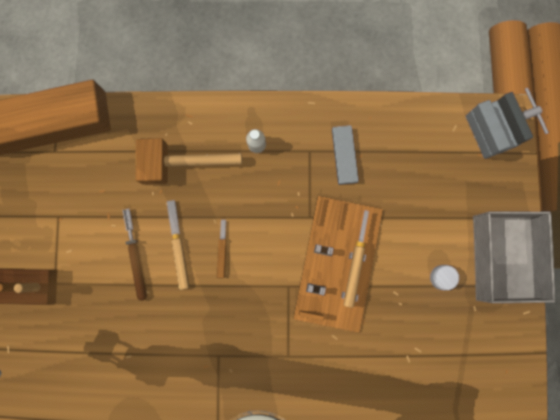

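View pics/side0.png

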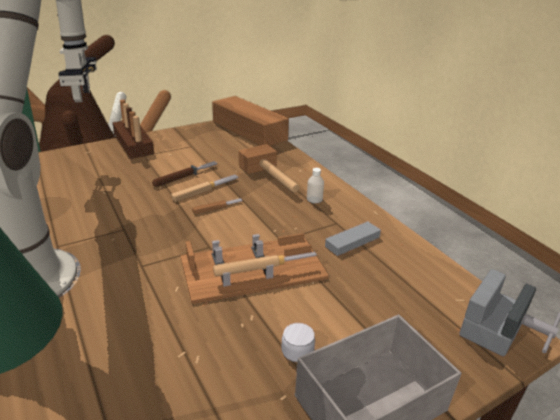

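The top view shows the dark-handled gouge at about (137,268) with its blade up at (128,212). The empty clips are at (324,250) and (317,289), and the fixed chisel is to their right. Next I'll look at enlarged crops.

```bash
python3 - <<'E'
import cv2,numpy as np
t=cv2.imread("pics/top0.png"); s=cv2.imread("pics/side0.png")
def c(im,x,y,w,h,f): 
    o=cv2.resize(im[y:y+h,x:x+w],None,fx=f,fy=f,interpolation=cv2.INTER_CUBIC)
    for k in range(0,w,10): cv2.line(o,(k*f,0),(k*f,8 if k%50 else 14),(255,255,255),1)
    for k in range(0,h,10): cv2.line(o,(0,k*f),(8,k*f),(255,255,255),1)
    return o
a=c(t,110,200,60,110,5); b=c(t,290,190,100,150,4)
o=np.zeros((600,800,3),np.uint8); o[:550,:300]=a; o[:600,310:710]=b; cv2.imwrite("pics/c1.png",o)
a=c(s,145,150,80,45,5); b=c(s,180,225,150,75,5)
o=np.zeros((600,800,3),np.uint8); o[:225,:400]=a; o[225:600,:750]=b; cv2.imwrite("pics/c2.png",o)
E
```

```text
(no output)
```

View pics/c1.png

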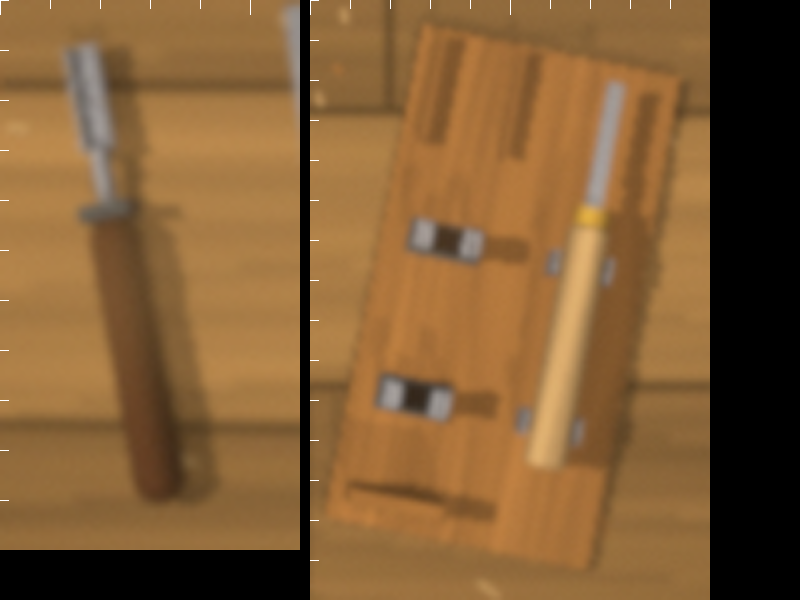

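View pics/c2.png

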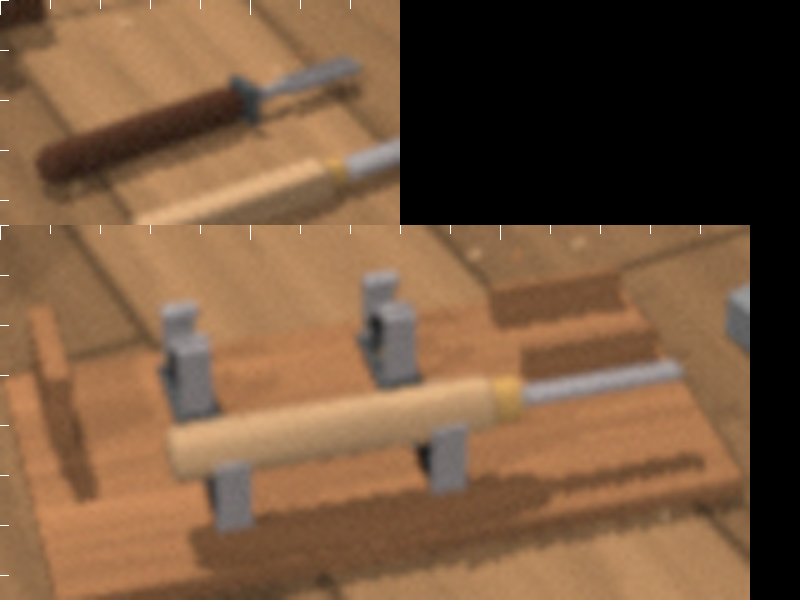

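The crops put the gouge collar at about (131.6,242) in the top view and (194,170) in the side view. Its butt end is at (141.5,300) top and (153,182) side. The clip mouths are at top (324.2,250) and (316.2,289).

```bash
cat > m.py <<'E'
from h import *
T=camera_info("top");S=camera_info("side");dt=np.load("top0.npy");ds=np.load("side0.npy")
def tri(a,b):
    o1,r1=ray(T,*a);o2,r2=ray(S,*b);A=np.stack([r1,-r2],1);k=np.linalg.lstsq(A,o2-o1,rcond=None)[0]
    p,q=o1+k[0]*r1,o2+k[1]*r2; return np.round((p+q)/2,4),round(np.linalg.norm(p-q)*1000,1)
print("collar",tri((131.6,242.2),(194.2,170))); print("butt end",tri((141.6,299),(153.8,182)))
print("clip blade",tri((324.25,250.2),(180+388/5,225+(294-225)/5))); print("clip butt",tri((316.2,289),(180+186/5,225+(327-225)/5)))
for n,u,v in(("collar",131.6,242.2),("h1",134,260),("h2",137.5,280),("h3",141,295),("tip",127,211)): print(n,px2w(T,dt,u,v,1).round(4), atz(T,u,v,.013).round(4))
for u,v in((324.25,250.2),(316.2,289)): print("clip@.055",atz(T,u,v,.055).round(4))
for u,v in((318,249),(330.5,251.5),(310,287.5),(322.7,290.5)): print("jaw",px2w(T,dt,u,v,1).round(4))
# rack board corners at z=.012? + fixed chisel handle + far jaws
for u,v in((290+(425-310)/4,190+25/4),(290+(680-310)/4,190+75/4),(290+(592-310)/4,190+570/4),(290+(332-310)/4,190+518/4)): print("board",atz(T,u,v,.012).round(4))
# all bright/tall points from side depth in clip area
def cloud(i,d,x0,x1,y0,y1):
    return np.array([px2w(i,d,u,v,0) for v in range(y0,y1) for u in range(x0,x1)])
P=cloud(T,dt,108,170,200,305); m=P[:,2]>.008
import sys
Q=P[m&(P[:,2]<.05)]; Q=Q[Q[:,1]>0.15]; 
print(len(Q),Q.min(0).round(4),Q.max(0).round(4)); c=Q[:,:2].mean(0); w,v=np.linalg.eigh(np.cov((Q[:,:2]-c).T)); print(c,v[:,1],np.sqrt(w))
P=cloud(T,dt,300,340,235,300); Q=P[(P[:,2]>.040)&(P[:,2]<.07)]; print(len(Q))
print(Q.round(3).tolist() if len(Q)<90 else (Q.min(0),Q.max(0)))
E
python3 m.py
```

```text
collar (array([0.5383, 0.3307, 0.0074]), np.float64(4.7))
butt end (array([0.3935, 0.298 , 0.014 ]), np.float64(4.1))
clip blade (array([ 0.5182, -0.1632,  0.0487]), np.float64(3.8))
clip butt (array([ 0.4222, -0.1426,  0.0472]), np.float64(1.6))
collar [0.5353 0.326  0.0249] [0.5359 0.3298 0.013 ]
h1 [0.4901 0.3183 0.0241] [0.4902 0.3219 0.013 ]
h2 [0.4398 0.3072 0.0254] [0.4394 0.311  0.013 ]
h3 [0.4022 0.2974 0.0245] [0.4015 0.3008 0.013 ]
tip [0.6172 0.3464 0.0095] [0.6168 0.3452 0.013 ]
clip@.055 [ 0.5163 -0.1619  0.055 ]
clip@.055 [ 0.4218 -0.1418  0.055 ]
jaw [ 0.5193 -0.1468  0.0507]
jaw [ 0.5132 -0.1775  0.0524]
jaw [ 0.4252 -0.1268  0.0512]
jaw [ 0.4181 -0.1578  0.0528]
board [ 0.6565 -0.1521  0.012 ]
board [ 0.6244 -0.3164  0.012 ]
board [ 0.3113 -0.2556  0.012 ]
board [ 0.3437 -0.0923  0.012 ]
814 [0.3889 0.234  0.008 ] [0.6432 0.3561 0.0322]
[0.4949147 0.3149255] [-0.98834684 -0.15221867] [0.01905584 0.06743461]
133
(array([ 0.40952401, -0.18134327,  0.04063068]), array([ 0.52919815, -0.1217473 ,  0.06102239]))
```

```bash
cat > m2.py <<'E'
from h import *
T=camera_info("top");S=camera_info("side");t=cv2.imread("pics/top0.png");s=cv2.imread("pics/side0.png")
# dark handle, per-row centre of dark pixels left of shadow: use redness (shadow less red than wood? use R channel & hue)
f=t.astype(int)
for v in range(244,302,6):
    print(v,"R:",f[v,124:154,2].tolist())
hsv=cv2.cvtColor(t,cv2.COLOR_BGR2HSV)
for nm,(x0,x1,y0,y1) in dict(blade=(312,334,240,260),butt=(304,326,280,298)).items():
    sub=hsv[y0:y1,x0:x1]; m=(sub[...,1]<90)&(sub[...,2]>60)
    n,l,st,c=cv2.connectedComponentsWithStats(m.astype(np.uint8)); print(nm,[(np.round(c[k]+[x0,y0],2).tolist(),int(st[k,4])) for k in range(1,n)])
E
python3 m2.py
```

```text
244 R: [167, 156, 138, 124, 111, 101, 97, 99, 97, 95, 91, 90, 96, 106, 116, 125, 129, 135, 143, 153, 158, 160, 163, 166, 169, 168, 169, 169, 169, 169]
250 R: [175, 175, 173, 162, 141, 122, 117, 116, 114, 111, 106, 103, 98, 98, 108, 119, 128, 133, 135, 136, 142, 154, 166, 172, 174, 174, 174, 172, 174, 173]
256 R: [172, 171, 173, 171, 160, 141, 124, 120, 117, 117, 113, 109, 106, 101, 100, 104, 117, 126, 131, 134, 132, 136, 143, 158, 167, 169, 171, 171, 171, 171]
262 R: [163, 164, 163, 163, 162, 156, 140, 125, 119, 118, 117, 113, 108, 104, 99, 97, 103, 113, 123, 128, 129, 131, 138, 151, 162, 166, 167, 168, 168, 168]
268 R: [173, 173, 172, 172, 171, 171, 164, 145, 126, 115, 114, 112, 110, 104, 99, 94, 90, 96, 110, 124, 132, 132, 132, 136, 146, 162, 173, 176, 176, 177]
274 R: [178, 178, 179, 179, 179, 179, 178, 171, 153, 127, 113, 109, 108, 104, 98, 93, 87, 83, 89, 106, 120, 130, 132, 134, 136, 146, 165, 178, 181, 183]
280 R: [169, 168, 165, 163, 163, 164, 164, 162, 159, 143, 120, 108, 107, 104, 101, 96, 87, 80, 75, 78, 93, 107, 115, 120, 121, 122, 129, 145, 158, 164]
286 R: [128, 128, 127, 128, 127, 126, 127, 126, 126, 124, 119, 108, 103, 103, 101, 97, 91, 84, 76, 69, 68, 74, 83, 89, 91, 92, 94, 99, 111, 120]
292 R: [148, 149, 148, 149, 149, 148, 149, 149, 148, 149, 148, 136, 115, 103, 101, 99, 97, 91, 83, 75, 68, 72, 91, 113, 119, 116, 111, 110, 118, 133]
298 R: [145, 144, 143, 144, 144, 145, 144, 145, 145, 145, 145, 144, 137, 120, 104, 96, 91, 88, 84, 79, 75, 79, 89, 97, 99, 101, 103, 109, 118, 127]
blade [([318.12, 248.62], 52), ([328.85, 251.09], 53)]
butt [([315.73, 289.08], 119)]
```

```bash
python3 - <<'E'
from h import *
T=camera_info("top");S=camera_info("side")
P=np.array([atz(T,u,v,.013) for u,v in((134.3,256),(137.6,274),(140.8,292))]);print(P.round(4))
d=P[0]-P[2];a=np.arctan2(d[1],d[0]);print("gouge yaw",np.degrees(a))
for n,u,v,L in(("collar",131.6,242.2,77),("butt",141.6,300.5,-75),("tip",126.5,209.2,165)):
    p=atz(T,u,v,.013); print(n,p.round(4),"origin",(p-L/1000*np.array([np.cos(a),np.sin(a),0])).round(4))
A=atz(T,323.9,250,.053);B=atz(T,315.9,289,.053);print(A.round(4),B.round(4),((A+B)/2).round(4),np.linalg.norm(A-B),np.degrees(np.arctan2(*(A-B)[1::-1])))
E
```

```text
[[0.5005 0.3214 0.013 ]
 [0.4547 0.3113 0.013 ]
 [0.4091 0.3016 0.013 ]]
gouge yaw 12.268738978830159
collar [0.5359 0.3298 0.013 ] origin [0.4606 0.3134 0.013 ]
butt [0.3877 0.2989 0.013 ] origin [0.461  0.3148 0.013 ]
tip [0.6215 0.3467 0.013 ] origin [0.4602 0.3117 0.013 ]
[ 0.5168 -0.1612  0.053 ] [ 0.4217 -0.1411  0.053 ] [ 0.4693 -0.1512  0.053 ] 0.09720557077434537 -11.890620046746927
```

```bash
cat > go.py <<'E'
import sys; from station import observe; import numpy as np
from scipy.spatial.transform import Rotation as R
x,y,z,psi=map(float,sys.argv[1:5]); s=observe(); q=s['orientation']
Rc=R.from_quat([q[1],q[2],q[3],q[0]]); c,n=np.cos(np.radians(psi)),np.sin(np.radians(psi))
Rt=R.from_matrix(np.array([[-n,c,0],[c,n,0],[0,0,-1.]]).T.T) # cols: tool x,y,z
M=np.column_stack([np.cross([c,n,0],[0,0,-1.]),[c,n,0],[0,0,-1.]]); Rt=R.from_matrix(M)
d=Rc.inv().apply(np.array([x,y,z])-s['ee_pos'])*1000
print(s['clock'],np.round(s['ee_pos'],4),"row",np.round(d,1).tolist(),np.round((Rc.inv()*Rt).as_rotvec(),4).tolist(),"F",np.round(s['force'],2),"w",s['gripper_width'])
E
python3 go.py 0.485 0.3185 0.10 102.2; python3 go.py 0.485 0.3185 0.226 102.2
```

```text
0.1 [0.2593 0.5953 0.2258] row [-317.4, -163.5, 126.1] [-0.0017, -0.0006, -0.6236] F [-0.85 -0.16 -0.18] w 0.998733932859537
0.1 [0.2593 0.5953 0.2258] row [-317.4, -163.7, 0.1] [-0.0017, -0.0006, -0.6236] F [-0.85 -0.16 -0.18] w 0.998733932859537
```

Emit:
{"op": "send_rows", "data": {
  "deltas": [
    [[-317.4, -163.6, 40, 0, 0, -0.6236], [-317.4, -163.6, 40, 0, 0, -0.6236], [-317.4, -163.6, 40, 0, 0, -0.6236], [-317.4, -163.6, 40, 0, 0, -0.6236], [-317.4, -163.6, 40, 0, 0, -0.6236], [-317.4, -163.6, 40, 0, 0, -0.6236], [-317.4, -163.6, 126, 0, 0, -0.6236], [-317.4, -163.6, 126, 0, 0, -0.6236]]
  ],
  "jaw": 0.3,
  "squeeze": 40
}}

```text
clock: 0.9
ee_pos: [0.484, 0.322, 0.1095]
orientation: [0.002, -0.105, 0.994, 0.0]
force: [-0.3, -0.2, 0.1]
gripper_width: 0.698
finger_force: 0.0
```

```bash
python3 go.py 0.485 0.3185 0.10 102.2
```

```text
0.9 [0.484  0.322  0.1095] row [-0.2, -3.6, 9.5] [0.0005, 0.0033, -0.0027] F [-0.29 -0.23  0.09] w 0.6983760026048083
```

Emit:
{"op": "send_rows", "data": {
  "deltas": [
    [[0, 0, 0, 0, 0, 0], [0, 0, 0, 0, 0, 0], [0, 0, 0, 0, 0, 0]]
  ]
}}

```text
clock: 1.2
ee_pos: [0.4813, 0.3255, 0.1105]
orientation: [0.0, -0.107, 0.994, 0.001]
force: [-0.1, 1.0, -0.1]
gripper_width: 0.699
finger_force: 0.0
```

```bash
python3 go.py 0.485 0.3185 0.10 102.2; python3 - <<'E'
from h import *
a,_=snapshot("top");b,_=snapshot("side")
o=np.zeros((600,800,3),np.uint8);o[:600,:400]=cv2.resize(a[190:310,100:180],None,fx=5,fy=5,interpolation=2);o[:480,400:]=cv2.resize(b[120:216,140:220],None,fx=5,fy=5,interpolation=2)
cv2.imwrite("pics/g1.png",o)
E
```

```text
1.2 [0.4813 0.3255 0.1105] row [-2.1, -7.7, 10.5] [0.0017, 0.001, 0.0015] F [-0.1   0.96 -0.09] w 0.6992508886569931
```

View pics/g1.png

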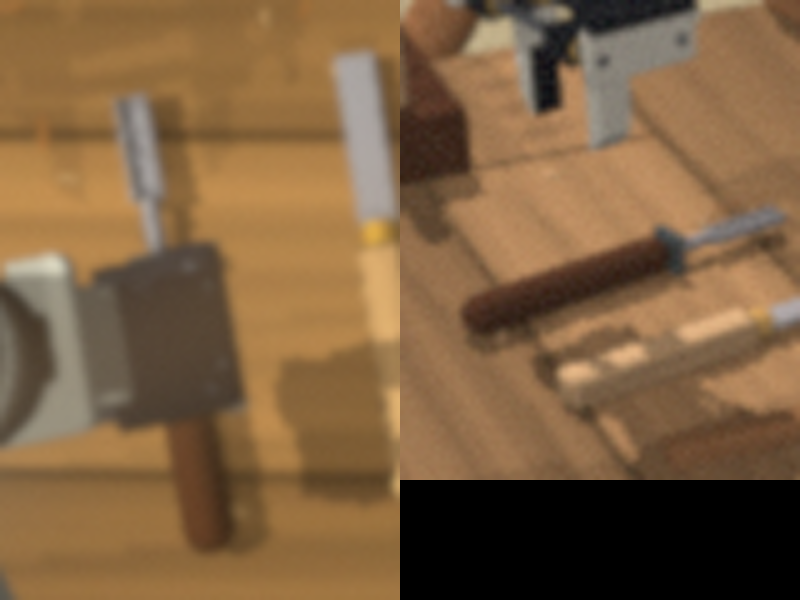

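The gripper body is over the gouge handle with its closing line across it, still offset to the left by about 8 mm, as the pose reading says. I'll correct that and descend.

Emit:
{"op": "send_rows", "data": {
  "deltas": [
    [[-2.1, -7.7, 20, 0, 0, 0], [-2.1, -7.7, 50, 0, 0, 0], [-2.1, -7.7, 80, 0, 0, 0], [-2.1, -7.7, 95, 0, 0, 0], [-2.1, -7.7, 106, 0, 0, 0], [-2.1, -7.7, 106, 0, 0, 0], [-2.1, -7.7, 106, 0, 0, 0]]
  ]
}}

```text
clock: 2.0
ee_pos: [0.4858, 0.3174, 0.0045]
orientation: [0.001, -0.106, 0.994, 0.0]
force: [-0.6, 0.2, 0.5]
gripper_width: 0.702
finger_force: 0.0
```

```bash
python3 go.py 0.485 0.3185 0.004 102.2
```

```text
2.0 [0.4858 0.3174 0.0045] row [0.5, 1.2, 0.5] [0.0007, 0.0013, 0.0004] F [-0.57  0.2   0.54] w 0.7020068607386333
```

Emit:
{"op": "send_rows", "data": {
  "deltas": [
    [[0, 0, 0, 0, 0, 0], [0, 0, 0, 0, 0, 0], [0, 0, 0, 0, 0, 0], [0, 0, 0, 0, 0, 0], [0, 0, 0, 0, 0, 0]]
  ],
  "jaw": 1,
  "squeeze": 40
}}

```text
clock: 2.5
ee_pos: [0.4854, 0.3165, 0.0037]
orientation: [0.0, -0.106, 0.994, 0.0]
force: [0.4, -1.0, -1.1]
gripper_width: 0.318
finger_force: 0.0
```

Emit:
{"op": "send_rows", "data": {
  "deltas": [
    [[0, 0, -20, 0, 0, 0], [0, 0, -50, 0, 0, 0], [0, 0, -80, 0, 0, 0], [0, 0, -120, 0, 0, 0], [0, 0, -120, 0, 0, 0], [0, 0, -120, 0, 0, 0]]
  ]
}}

```text
clock: 3.1
ee_pos: [0.4858, 0.3167, 0.1244]
orientation: [0.001, -0.106, 0.994, 0.0]
force: [0.2, -1.2, -1.9]
gripper_width: 0.273
finger_force: 40.0
```

```bash
python3 go.py 0.485 0.3185 0.124 102.2;python3 - <<'E'
from h import *
a,_=snapshot("top");b,_=snapshot("side")
o=np.zeros((600,800,3),np.uint8);o[:600,:400]=cv2.resize(a[190:310,100:180],None,fx=5,fy=5,interpolation=2);o[:600,400:]=cv2.resize(b[80:200,140:220],None,fx=5,fy=5,interpolation=2)
cv2.imwrite("pics/g2.png",o)
E
```

```text
3.1 [0.4858 0.3167 0.1244] row [0.4, 1.9, 0.4] [0.0004, 0.0019, -0.0003] F [ 0.21 -1.22 -1.86] w 0.2731774006239969
```

View pics/g2.png

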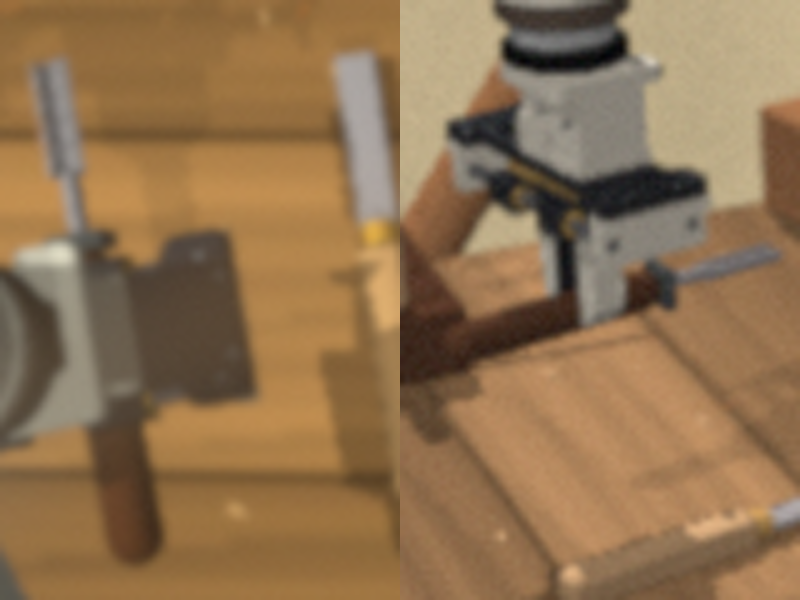

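```bash
python3 - <<'E'
from h import *
T=camera_info("top");z=.1335
A=atz(T,100+49/5,190+62/5,z);B=atz(T,100+136/5,190+560/5,z);C=atz(T,100+93/5,190+242/5,z)
d=A-B;print(A.round(4),B.round(4),C.round(4),np.linalg.norm(d),np.degrees(np.arctan2(d[1],d[0])))
u=d/np.linalg.norm(d); t=np.array([.4858,.3167,z])
for n,p,L in(("tip",A,.165),("butt",B,-.075),("collar",C,.077)): print(n,"grip x along gouge",L-(p-t)@u)
E
python3 go.py 0.494 -0.156 0.124 78.6
```

```text
[0.623  0.3473 0.1335] [0.3921 0.2968 0.1335] [0.5384 0.3224 0.1335] 0.23637040317702815 12.347230399439528
tip grip x along gouge 0.024373706817537977
butt grip x along gouge 0.020744109994566134
collar grip x along gouge 0.024400719751285403
3.2 [0.4844 0.3156 0.1223] row [90.2, -463.0, -1.0] [-0.0015, -0.0019, 0.4116] F [-0.17  0.5  -1.1 ] w 0.2720878207192425
```

Emit:
{"op": "send_rows", "data": {
  "deltas": [
    [[90, -463, -1, 0, 0, 0.4116], [90, -463, -1, 0, 0, 0.4116], [90, -463, -1, 0, 0, 0.4116], [90, -463, -1, 0, 0, 0.4116], [90, -463, -1, 0, 0, 0.4116], [90, -463, -1, 0, 0, 0.4116], [90, -463, -1, 0, 0, 0.4116], [90, -463, -1, 0, 0, 0.4116]]
  ]
}}

```text
clock: 4.0
ee_pos: [0.492, -0.0852, 0.1229]
orientation: [-0.002, 0.099, 0.995, 0.0]
force: [1.4, 0.3, -1.4]
gripper_width: 0.271
finger_force: 40.0
```

```bash
python3 go.py 0.493 -0.156 0.11 78.4
```

```text
4.0 [ 0.492  -0.0852  0.1229] row [-15.0, -69.3, 12.8] [-0.0001, -0.003, 0.0039] F [ 1.43  0.33 -1.37] w 0.2714472955028334
```

Emit:
{"op": "send_rows", "data": {
  "deltas": [
    [[-15, -60, 12, 0, 0, 0.004], [-15, -60, 12, 0, 0, 0.004], [-15, -69, 12, 0, 0, 0.004], [-15, -69, 12, 0, 0, 0.004], [-15, -69, 12, 0, 0, 0.004], [-15, -69, 12, 0, 0, 0.004]]
  ]
}}

```text
clock: 4.6
ee_pos: [0.4949, -0.1516, 0.1124]
orientation: [-0.0, 0.1, 0.995, 0.0]
force: [0.3, 0.3, -2.8]
gripper_width: 0.271
finger_force: 40.0
```

```bash
python3 - <<'E'
from h import *
a,d=snapshot("top");b,_=snapshot("side");np.save("top3.npy",d);cv2.imwrite("pics/raw3t.png",a);cv2.imwrite("pics/raw3s.png",b)
o=np.zeros((600,800,3),np.uint8);o[:600,:400]=cv2.resize(a[190:340,280:380],None,fx=4,fy=4,interpolation=2);o[:480,400:]=cv2.resize(b[180:300,170:270],None,fx=4,fy=4,interpolation=2)
cv2.imwrite("pics/g3.png",o)
E
python3 go.py 0.493 -0.156 0.11 78.4
```

```text
4.7 [ 0.495  -0.1523  0.1126] row [1.3, -4.1, 2.6] [0.0004, 0.0002, 0.0024] F [ 0.25 -0.26 -2.03] w 0.2711844574909896
```

View pics/g3.png

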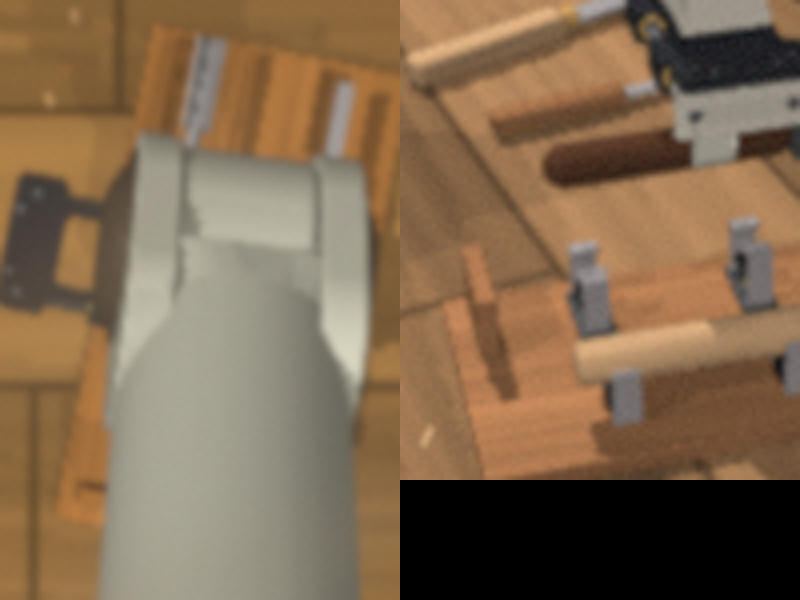

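```bash
python3 - <<'E'
from h import *
T=camera_info("top");S=camera_info("side");p=atz(T,332.8,199,.121)
print("tip",p.round(4))
r=np.array([.469,-.151]);a=np.radians(-11.5);u=np.array([np.cos(a),np.sin(a)]);n=np.array([-u[1],u[0]])
print("rel rack",(p[:2]-r)@u,(p[:2]-r)@n, "tcp rel",(np.array([.495,-.1523])-r)@u,(np.array([.495,-.1523])-r)@n)
# side: butt end lower-left end of handle, center
q=atz(S,170+(552-400)/4,180+165/4,.121);print("butt end",q.round(4),(q[:2]-r)@u,(q[:2]-r)@n)
E
```

```text
tip [ 0.6339 -0.1775  0.121 ]
rel rack 0.16684588431896108 0.006879347204564314 tcp rel 0.02573722063488395 0.0039096641788400575
butt end [ 0.4036 -0.1426  0.121 ] -0.06579804633608845 -0.004847855051624023
```

Emit:
{"op": "send_rows", "data": {
  "deltas": [
    [[1.3, -4.1, 12, 0, 0, 0], [1.3, -4.1, 25, 0, 0, 0], [1.3, -4.1, 38, 0, 0, 0], [1.3, -4.1, 48, 0, 0, 0], [1.3, -4.1, 54, 0, 0, 0], [1.3, -4.1, 54, 0, 0, 0], [1.3, -4.1, 54, 0, 0, 0]]
  ]
}}

```text
clock: 5.4
ee_pos: [0.4925, -0.1577, 0.058]
orientation: [-0.0, 0.101, 0.995, 0.0]
force: [-0.5, 1.5, -1.1]
gripper_width: 0.277
finger_force: 40.0
```

```bash
python3 - <<'E'
from h import *
b,_=snapshot("side");cv2.imwrite("pics/g4.png",cv2.resize(b[215:315,170:320],None,fx=5,fy=5,interpolation=2))
E
python3 go.py 0.493 -0.156 0.055 78.4
```

```text
5.45 [ 0.4927 -0.1576  0.0582] row [0.0, 1.6, 3.2] [0.0002, -0.0, -0.0002] F [ 0.37 -0.73 -1.24] w 0.27250188631597955
```

View pics/g4.png

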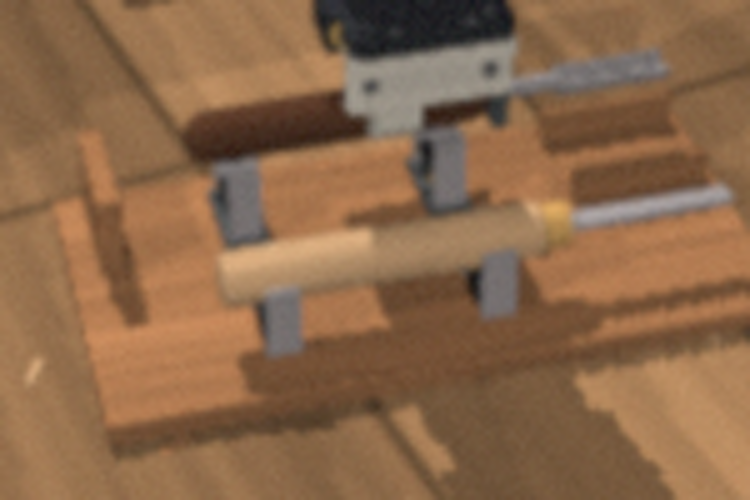

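The side view shows the gouge level and just above both clip mouths, with its butt end at crop (190,140) and the near jaws at (238,165) and (447,135). I'll check the fit along x using this one view.

```bash
python3 - <<'E'
from h import *
S=camera_info("side");a=np.radians(-11.5);u=np.array([np.cos(a),np.sin(a)]);n=np.array([-u[1],u[0]])
c=lambda X,Y:(170+X/5,215+Y/5)
p=lambda X,Y,z:atz(S,*c(X,Y),z)[:2]
r=np.array([.469,-.151])
f=lambda nm,w:print(nm,((w-r)@u).round(4),((w-r)@n).round(4))
# near-jaw outer face tops (z .055)
f("butt near jaw top",p(238,165,.055));f("blade near jaw top",p(447,133,.055))
f("butt end axis",p(188,140,.067));f("tip",p(664,63,.067));f("handle axis near finger",p(345,116,.067))
# original c2 crop, unobstructed
q=lambda X,Y,z:atz(S,180+X/5,225+(Y-225)/5,z)[:2]
f("mid butt",q(186,327,.055));f("mid blade",q(388,294,.055))
for X,Y in((180,308),(190,343),(380,276),(396,310)): f("jaw",q(X,Y,.055))
E
```

```text
butt near jaw top -0.0498 -0.0224
blade near jaw top 0.0511 -0.0234
butt end axis -0.0711 -0.0132
tip 0.1647 -0.0113
handle axis near finger 0.0039 -0.0136
mid butt -0.0486 -0.012
mid blade 0.0501 -0.0111
jaw -0.0482 0.0039
jaw -0.0494 -0.0249
jaw 0.0505 0.0046
jaw 0.0502 -0.0249
```

Emit:
{"op": "send_rows", "data": {
  "deltas": [
    [[0, 1.5, 1, 0, 0, 0], [0, 1.5, 2, 0, 0, 0], [0, 1.5, 3, 0, 0, 0], [0, 1.5, 3.5, 0, 0, 0], [0, 1.5, 3.5, 0, 0, 0], [0, 1.5, 3.5, 0, 0, 0]]
  ]
}}

```text
clock: 6.05
ee_pos: [0.4934, -0.1583, 0.0569]
orientation: [0.001, 0.102, 0.995, -0.001]
force: [-4.8, -4.2, 13.5]
gripper_width: 0.27
finger_force: 40.0
```

```bash
python3 go.py 0.493 -0.156 0.055 78.4; python3 go.py 0.493 -0.156 0.055 78.4
```

```text
6.05 [ 0.4934 -0.1583  0.0569] row [0.9, 2.2, 1.8] [-0.0024, 0.002, -0.0019] F [-4.84 -4.18 13.5 ] w 0.2698998671309486
6.05 [ 0.4934 -0.1583  0.0569] row [0.9, 2.2, 1.8] [-0.0024, 0.002, -0.0019] F [-4.84 -4.18 13.5 ] w 0.2698998671309486
```

Emit:
{"op": "send_rows", "data": {
  "deltas": [
    [[0, -1.5, -1.5, 0, 0, 0], [0, -1.5, -1.5, 0, 0, 0], [0, -1.5, -1.5, 0, 0, 0]]
  ]
}}

```text
clock: 6.35
ee_pos: [0.4933, -0.1582, 0.0572]
orientation: [0.001, 0.101, 0.995, -0.0]
force: [-1.6, -2.3, 7.6]
gripper_width: 0.273
finger_force: 40.0
```

```bash
python3 go.py 0.493 -0.156 0.055 78.4
```

```text
6.35 [ 0.4933 -0.1582  0.0572] row [0.8, 2.1, 2.2] [-0.0006, 0.0016, -0.0005] F [-1.6  -2.26  7.55] w 0.27330675185396874
```

Emit:
{"op": "send_rows", "data": {
  "deltas": [
    [[0, 0, -0.7, 0, 0, 0], [0, 0, -0.7, 0, 0, 0]]
  ]
}}

```text
clock: 6.55
ee_pos: [0.4932, -0.1581, 0.0574]
orientation: [0.001, 0.101, 0.995, -0.0]
force: [0.0, -3.0, 3.2]
gripper_width: 0.271
finger_force: 40.0
```

Emit:
{"op": "send_rows", "data": {
  "deltas": [
    [[0, 0, 0, 0, 0, 0], [0, 0, 0, 0, 0, 0], [0, 0, 0, 0, 0, 0], [0, 0, 0, 0, 0, 0]]
  ],
  "jaw": 0.5
}}

```text
clock: 6.95
ee_pos: [0.4924, -0.1572, 0.0568]
orientation: [-0.0, 0.101, 0.995, 0.0]
force: [-0.2, -0.7, 0.1]
gripper_width: 0.496
finger_force: 0.0
```

```bash
python3 - <<'E'
from h import *
b,_=snapshot("side");cv2.imwrite("pics/g5.png",cv2.resize(b[215:315,170:320],None,fx=5,fy=5,interpolation=2))
E
python3 go.py 0.493 -0.156 0.055 78.4
```

```text
7.0 [ 0.4924 -0.1573  0.0569] row [-0.4, 1.4, 1.9] [0.0003, -0.0006, 0.0] F [0.24 1.   0.06] w 0.49995472120070916
```

View pics/g5.png

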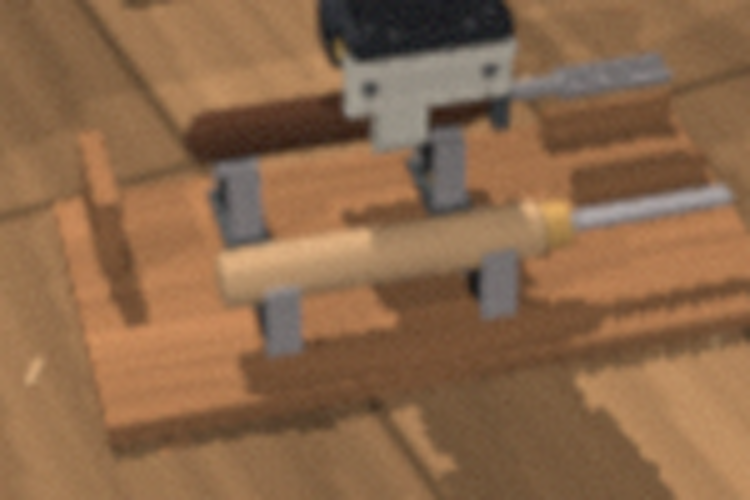

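The gouge rests level in both mouths, with the butt end at crop (190,140), the tip at (665,68) over the trough, and the fingers clear of it. I'll raise, shut the fingers, and press first at rack x = +30 mm, just inside the blade clip.

Emit:
{"op": "send_rows", "data": {
  "deltas": [
    [[0, 0, -10, 0, 0, 0], [0, 0, -25, 0, 0, 0], [0, 0, -43, 0, 0, 0], [0, 0, -43, 0, 0, 0], [0, 0, -43, 0, 0, 0]]
  ]
}}

```text
clock: 7.5
ee_pos: [0.493, -0.1579, 0.1007]
orientation: [0.001, 0.101, 0.995, -0.0]
force: [-0.3, -0.2, -0.8]
gripper_width: 0.501
finger_force: 0.0
```

Emit:
{"op": "send_rows", "data": {
  "deltas": [
    [[0, 0, 0, 0, 0, 0], [0, 0, 0, 0, 0, 0], [0, 0, 0, 0, 0, 0], [0, 0, 0, 0, 0, 0], [0, 0, 0, 0, 0, 0]]
  ],
  "jaw": 1,
  "squeeze": 10
}}

```text
clock: 8.0
ee_pos: [0.4924, -0.1576, 0.0998]
orientation: [-0.0, 0.101, 0.995, 0.0]
force: [0.5, -0.4, -0.3]
gripper_width: 0.116
finger_force: 0.0
```

```bash
python3 go.py 0.4985 -0.1593 0.082 78.4
```

```text
8.0 [ 0.4924 -0.1576  0.0998] row [-6.3, -0.4, 17.8] [0.0001, -0.0005, -0.0003] F [ 0.49 -0.37 -0.26] w 0.11615738365208265
```

Emit:
{"op": "send_rows", "data": {
  "deltas": [
    [[-6.3, -0.4, 6, 0, 0, 0], [-6.3, -0.4, 13, 0, 0, 0], [-6.3, -0.4, 18, 0, 0, 0], [-6.3, -0.4, 18, 0, 0, 0], [-6.3, -0.4, 18, 0, 0, 0]]
  ]
}}

```text
clock: 8.5
ee_pos: [0.4983, -0.1592, 0.0817]
orientation: [-0.0, 0.101, 0.995, 0.0]
force: [0.3, 0.2, -0.7]
gripper_width: 0.006
finger_force: 0.0
```

Emit:
{"op": "send_rows", "data": {
  "deltas": [
    [[0, 0, 0.6, 0, 0, 0], [0, 0, 1.2, 0, 0, 0], [0, 0, 1.8, 0, 0, 0], [0, 0, 2.4, 0, 0, 0], [0, 0, 3, 0, 0, 0], [0, 0, 3, 0, 0, 0]]
  ]
}}

```text
clock: 9.1
ee_pos: [0.4986, -0.1593, 0.079]
orientation: [-0.0, 0.101, 0.995, 0.0]
force: [0.3, 0.3, 0.3]
gripper_width: 0.004
finger_force: 0.0
```

Emit:
{"op": "send_rows", "data": {
  "deltas": [
    [[0, 0, 0.5, 0, 0, 0], [0, 0, 1, 0, 0, 0], [0, 0, 1.5, 0, 0, 0], [0, 0, 2, 0, 0, 0], [0, 0, 2, 0, 0, 0]]
  ]
}}

```text
clock: 9.6
ee_pos: [0.4986, -0.1593, 0.077]
orientation: [-0.0, 0.101, 0.995, 0.0]
force: [-0.7, 0.0, 0.5]
gripper_width: 0.006
finger_force: 0.0
```

Emit:
{"op": "send_rows", "data": {
  "deltas": [
    [[0, 0, 0.5, 0, 0, 0], [0, 0, 1, 0, 0, 0], [0, 0, 1.5, 0, 0, 0], [0, 0, 2, 0, 0, 0], [0, 0, 2, 0, 0, 0]]
  ]
}}

```text
clock: 10.1
ee_pos: [0.4988, -0.1594, 0.0756]
orientation: [0.0, 0.101, 0.995, -0.0]
force: [-2.0, 0.8, 6.0]
gripper_width: 0.002
finger_force: 2.8
```

Emit:
{"op": "send_rows", "data": {
  "deltas": [
    [[0, 0, 0.4, 0, 0, 0], [0, 0, 0.8, 0, 0, 0], [0, 0, 1.2, 0, 0, 0], [0, 0, 1.2, 0, 0, 0]]
  ]
}}

```text
clock: 10.5
ee_pos: [0.499, -0.1594, 0.0754]
orientation: [0.0, 0.101, 0.995, -0.0]
force: [-4.2, 2.2, 14.3]
gripper_width: 0.005
finger_force: 7.0
```

Emit:
{"op": "send_rows", "data": {
  "deltas": [
    [[0, 0, 0.3, 0, 0, 0], [0, 0, 0.6, 0, 0, 0], [0, 0, 0.6, 0, 0, 0]]
  ]
}}

```text
clock: 10.8
ee_pos: [0.499, -0.1595, 0.0753]
orientation: [0.0, 0.101, 0.995, -0.0]
force: [-6.6, 1.9, 19.3]
gripper_width: 0.007
finger_force: 9.3
```

Emit:
{"op": "send_rows", "data": {
  "deltas": [
    [[0, 0, 0.3, 0, 0, 0], [0, 0, 0.6, 0, 0, 0], [0, 0, 0.6, 0, 0, 0]]
  ]
}}

```text
clock: 11.1
ee_pos: [0.499, -0.1595, 0.0751]
orientation: [0.0, 0.101, 0.995, -0.0]
force: [-6.7, 2.2, 23.3]
gripper_width: 0.004
finger_force: 11.6
```

Emit:
{"op": "send_rows", "data": {
  "deltas": [
    [[0, 0, 0.3, 0, 0, 0], [0, 0, 0.6, 0, 0, 0], [0, 0, 0.6, 0, 0, 0]]
  ]
}}

```text
clock: 11.4
ee_pos: [0.4999, -0.1597, 0.0744]
orientation: [0.001, 0.101, 0.995, -0.0]
force: [-4.4, 2.1, 19.0]
gripper_width: 0.008
finger_force: 9.3
```

Emit:
{"op": "send_rows", "data": {
  "deltas": [
    [[0, 0, 0.3, 0, 0, 0], [0, 0, 0.6, 0, 0, 0], [0, 0, 0.6, 0, 0, 0]]
  ]
}}

```text
clock: 11.7
ee_pos: [0.5002, -0.1597, 0.0738]
orientation: [0.002, 0.101, 0.995, -0.0]
force: [-3.0, 1.3, 18.1]
gripper_width: 0.007
finger_force: 9.0
```

Emit:
{"op": "send_rows", "data": {
  "deltas": [
    [[0, 0, 0.4, 0, 0, 0], [0, 0, 0.8, 0, 0, 0], [0, 0, 1.2, 0, 0, 0], [0, 0, 1.2, 0, 0, 0]]
  ]
}}

```text
clock: 12.1
ee_pos: [0.5007, -0.1599, 0.0725]
orientation: [0.002, 0.101, 0.995, -0.0]
force: [-1.5, 0.1, 15.6]
gripper_width: 0.001
finger_force: 7.5
```

Emit:
{"op": "send_rows", "data": {
  "deltas": [
    [[0, 0, 0.4, 0, 0, 0], [0, 0, 0.8, 0, 0, 0], [0, 0, 1.2, 0, 0, 0], [0, 0, 1.2, 0, 0, 0]]
  ]
}}

```text
clock: 12.5
ee_pos: [0.501, -0.1599, 0.071]
orientation: [0.002, 0.101, 0.995, -0.0]
force: [-0.3, -0.3, 11.5]
gripper_width: 0.007
finger_force: 5.8
```

Emit:
{"op": "send_rows", "data": {
  "deltas": [
    [[0, 0, 0.4, 0, 0, 0], [0, 0, 0.8, 0, 0, 0], [0, 0, 1.2, 0, 0, 0], [0, 0, 1.6, 0, 0, 0], [0, 0, 1.6, 0, 0, 0]]
  ]
}}

```text
clock: 13.0
ee_pos: [0.5014, -0.16, 0.0693]
orientation: [0.003, 0.101, 0.995, -0.0]
force: [0.8, -0.8, 8.1]
gripper_width: 0.01
finger_force: 4.3
```

Emit:
{"op": "send_rows", "data": {
  "deltas": [
    [[0, 0, 0.4, 0, 0, 0], [0, 0, 0.8, 0, 0, 0], [0, 0, 1.2, 0, 0, 0], [0, 0, 1.2, 0, 0, 0]]
  ]
}}

```text
clock: 13.4
ee_pos: [0.5015, -0.16, 0.0679]
orientation: [0.003, 0.101, 0.995, -0.0]
force: [2.8, -0.6, 6.4]
gripper_width: 0.004
finger_force: 3.2
```

Emit:
{"op": "send_rows", "data": {
  "deltas": [
    [[0, 0, 0.4, 0, 0, 0], [0, 0, 0.8, 0, 0, 0], [0, 0, 0.8, 0, 0, 0]]
  ]
}}

```text
clock: 13.7
ee_pos: [0.5014, -0.16, 0.0668]
orientation: [0.003, 0.101, 0.995, -0.0]
force: [3.8, -1.3, 5.6]
gripper_width: 0.009
finger_force: 3.0
```

Emit:
{"op": "send_rows", "data": {
  "deltas": [
    [[0, 0, 0.4, 0, 0, 0], [0, 0, 0.8, 0, 0, 0], [0, 0, 0.8, 0, 0, 0]]
  ]
}}

```text
clock: 14.0
ee_pos: [0.5015, -0.16, 0.0663]
orientation: [0.003, 0.101, 0.995, -0.0]
force: [3.2, -0.9, 8.4]
gripper_width: 0.002
finger_force: 4.3
```

Emit:
{"op": "send_rows", "data": {
  "deltas": [
    [[0, 0, 0.3, 0, 0, 0], [0, 0, 0.6, 0, 0, 0], [0, 0, 0.6, 0, 0, 0]]
  ]
}}

```text
clock: 14.3
ee_pos: [0.5017, -0.16, 0.066]
orientation: [0.003, 0.101, 0.995, -0.0]
force: [2.7, -1.3, 11.2]
gripper_width: 0.003
finger_force: 5.6
```

Emit:
{"op": "send_rows", "data": {
  "deltas": [
    [[0, 0, -6, 0, 0, 0], [0, 0, -16, 0, 0, 0], [0, 0, -24, 0, 0, 0], [0, 0, -24, 0, 0, 0]]
  ]
}}

```text
clock: 14.7
ee_pos: [0.499, -0.1595, 0.0892]
orientation: [0.001, 0.101, 0.995, -0.0]
force: [-0.2, -0.9, 0.1]
gripper_width: 0.004
finger_force: 0.0
```

```bash
python3 go.py 0.4379 -0.1472 0.081 78.4
```

```text
14.7 [ 0.499  -0.1595  0.0892] row [62.4, -0.3, 8.1] [-0.0002, 0.0012, -0.0004] F [-0.18 -0.93  0.1 ] w 0.003908265893942839
```

Emit:
{"op": "send_rows", "data": {
  "deltas": [
    [[20, -0.3, 0, 0, 0, 0], [45, -0.3, 0, 0, 0, 0], [61, -0.3, 0, 0, 0, 0], [61, -0.3, 5, 0, 0, 0], [61, -0.3, 8, 0, 0, 0], [61, -0.3, 8, 0, 0, 0]]
  ]
}}

```text
clock: 15.3
ee_pos: [0.4396, -0.1474, 0.0797]
orientation: [0.0, 0.101, 0.995, 0.0]
force: [0.7, -0.4, -0.3]
gripper_width: 0.002
finger_force: 0.0
```

Emit:
{"op": "send_rows", "data": {
  "deltas": [
    [[0, 0, 0.6, 0, 0, 0], [0, 0, 1.2, 0, 0, 0], [0, 0, 1.8, 0, 0, 0], [0, 0, 2.4, 0, 0, 0], [0, 0, 2.4, 0, 0, 0]]
  ]
}}

```text
clock: 15.8
ee_pos: [0.4389, -0.1474, 0.0776]
orientation: [-0.0, 0.101, 0.995, 0.0]
force: [-0.5, 0.8, 0.2]
gripper_width: 0.006
finger_force: 0.0
```

Emit:
{"op": "send_rows", "data": {
  "deltas": [
    [[0, 0, 0.5, 0, 0, 0], [0, 0, 1, 0, 0, 0], [0, 0, 1.5, 0, 0, 0], [0, 0, 1.5, 0, 0, 0]]
  ]
}}

```text
clock: 16.2
ee_pos: [0.4388, -0.1474, 0.0761]
orientation: [-0.0, 0.101, 0.995, 0.0]
force: [-1.0, 0.1, -0.9]
gripper_width: 0.006
finger_force: 0.0
```

Emit:
{"op": "send_rows", "data": {
  "deltas": [
    [[0, 0, 0.5, 0, 0, 0], [0, 0, 1, 0, 0, 0], [0, 0, 1.5, 0, 0, 0], [0, 0, 1.5, 0, 0, 0]]
  ]
}}

```text
clock: 16.6
ee_pos: [0.4389, -0.1474, 0.0748]
orientation: [-0.0, 0.101, 0.995, -0.0]
force: [-0.7, 0.2, 4.1]
gripper_width: 0.008
finger_force: 1.4
```

Emit:
{"op": "send_rows", "data": {
  "deltas": [
    [[0, 0, 0.4, 0, 0, 0], [0, 0, 0.8, 0, 0, 0], [0, 0, 1.0, 0, 0, 0], [0, 0, 1.0, 0, 0, 0]]
  ]
}}

```text
clock: 17.0
ee_pos: [0.4389, -0.1474, 0.0744]
orientation: [0.0, 0.101, 0.995, -0.0]
force: [-3.0, 0.9, 9.3]
gripper_width: 0.008
finger_force: 4.8
```

Emit:
{"op": "send_rows", "data": {
  "deltas": [
    [[0, 0, 0.3, 0, 0, 0], [0, 0, 0.6, 0, 0, 0], [0, 0, 0.8, 0, 0, 0], [0, 0, 0.8, 0, 0, 0]]
  ]
}}

```text
clock: 17.4
ee_pos: [0.4389, -0.1474, 0.074]
orientation: [0.0, 0.101, 0.995, -0.0]
force: [-3.5, 2.3, 16.1]
gripper_width: 0.005
finger_force: 7.5
```

Emit:
{"op": "send_rows", "data": {
  "deltas": [
    [[0, 0, 0.3, 0, 0, 0], [0, 0, 0.6, 0, 0, 0], [0, 0, 0.6, 0, 0, 0]]
  ]
}}

```text
clock: 17.7
ee_pos: [0.4389, -0.1474, 0.0736]
orientation: [-0.0, 0.101, 0.995, -0.0]
force: [-4.7, 1.6, 17.6]
gripper_width: 0.008
finger_force: 8.6
```

Emit:
{"op": "send_rows", "data": {
  "deltas": [
    [[0, 0, 0.4, 0, 0, 0], [0, 0, 0.8, 0, 0, 0], [0, 0, 0.8, 0, 0, 0]]
  ]
}}

```text
clock: 18.0
ee_pos: [0.4386, -0.1475, 0.0721]
orientation: [-0.0, 0.101, 0.995, -0.0]
force: [-3.1, -0.1, 10.2]
gripper_width: 0.004
finger_force: 5.1
```

Emit:
{"op": "send_rows", "data": {
  "deltas": [
    [[0, 0, 0.4, 0, 0, 0], [0, 0, 0.8, 0, 0, 0], [0, 0, 0.8, 0, 0, 0]]
  ]
}}

```text
clock: 18.3
ee_pos: [0.4385, -0.1474, 0.0712]
orientation: [-0.0, 0.101, 0.995, -0.0]
force: [-2.6, 0.2, 9.4]
gripper_width: 0.006
finger_force: 4.4
```

Emit:
{"op": "send_rows", "data": {
  "deltas": [
    [[0, 0, 0.4, 0, 0, 0], [0, 0, 0.8, 0, 0, 0], [0, 0, 1.2, 0, 0, 0], [0, 0, 1.6, 0, 0, 0], [0, 0, 2.0, 0, 0, 0]]
  ]
}}

```text
clock: 18.8
ee_pos: [0.4383, -0.1473, 0.0691]
orientation: [-0.001, 0.101, 0.995, -0.0]
force: [-3.5, 0.4, 10.4]
gripper_width: 0.001
finger_force: 4.7
```

Emit:
{"op": "send_rows", "data": {
  "deltas": [
    [[0, 0, 0.4, 0, 0, 0], [0, 0, 0.8, 0, 0, 0], [0, 0, 1.2, 0, 0, 0], [0, 0, 1.6, 0, 0, 0], [0, 0, 1.6, 0, 0, 0]]
  ]
}}

```text
clock: 19.3
ee_pos: [0.4381, -0.1473, 0.0674]
orientation: [-0.001, 0.101, 0.995, -0.0]
force: [-3.5, -0.6, 8.1]
gripper_width: 0.001
finger_force: 3.9
```

Emit:
{"op": "send_rows", "data": {
  "deltas": [
    [[0, 0, 0.4, 0, 0, 0], [0, 0, 0.8, 0, 0, 0], [0, 0, 1.2, 0, 0, 0], [0, 0, 1.2, 0, 0, 0]]
  ]
}}

```text
clock: 19.7
ee_pos: [0.438, -0.1473, 0.0661]
orientation: [-0.001, 0.101, 0.995, -0.0]
force: [-3.4, -0.2, 7.6]
gripper_width: 0.006
finger_force: 3.5
```

Emit:
{"op": "send_rows", "data": {
  "deltas": [
    [[0, 0, 0.4, 0, 0, 0], [0, 0, 0.8, 0, 0, 0], [0, 0, 1.2, 0, 0, 0], [0, 0, 1.2, 0, 0, 0]]
  ]
}}

```text
clock: 20.1
ee_pos: [0.4379, -0.1473, 0.0647]
orientation: [-0.001, 0.101, 0.995, -0.0]
force: [-2.7, 0.3, 5.6]
gripper_width: 0.004
finger_force: 2.8
```

Emit:
{"op": "send_rows", "data": {
  "deltas": [
    [[0, 0, 0.4, 0, 0, 0], [0, 0, 0.8, 0, 0, 0], [0, 0, 0.8, 0, 0, 0]]
  ]
}}

```text
clock: 20.4
ee_pos: [0.4379, -0.1472, 0.0638]
orientation: [-0.001, 0.101, 0.995, 0.0]
force: [-3.3, 1.1, 5.0]
gripper_width: 0.007
finger_force: 2.4
```

Emit:
{"op": "send_rows", "data": {
  "deltas": [
    [[0, 0, 0.4, 0, 0, 0], [0, 0, 0.8, 0, 0, 0], [0, 0, 0.8, 0, 0, 0]]
  ]
}}

```text
clock: 20.7
ee_pos: [0.4379, -0.1473, 0.0629]
orientation: [-0.001, 0.101, 0.995, 0.0]
force: [-2.9, 1.1, 4.8]
gripper_width: 0.005
finger_force: 2.2
```

Emit:
{"op": "send_rows", "data": {
  "deltas": [
    [[0, 0, 0.4, 0, 0, 0], [0, 0, 0.8, 0, 0, 0], [0, 0, 0.8, 0, 0, 0]]
  ]
}}

```text
clock: 21.0
ee_pos: [0.439, -0.1474, 0.0622]
orientation: [0.0, 0.101, 0.995, 0.0]
force: [-1.5, -1.1, 1.0]
gripper_width: 0.003
finger_force: 0.4
```

Emit:
{"op": "send_rows", "data": {
  "deltas": [
    [[0, 0, 0.4, 0, 0, 0], [0, 0, 0.8, 0, 0, 0], [0, 0, 0.8, 0, 0, 0]]
  ]
}}

```text
clock: 21.3
ee_pos: [0.4393, -0.1475, 0.0616]
orientation: [0.0, 0.101, 0.995, -0.0]
force: [-1.5, 0.4, 3.1]
gripper_width: 0.002
finger_force: 1.4
```

Emit:
{"op": "send_rows", "data": {
  "deltas": [
    [[0, 0, 0.4, 0, 0, 0], [0, 0, 0.8, 0, 0, 0], [0, 0, 0.8, 0, 0, 0]]
  ]
}}

```text
clock: 21.6
ee_pos: [0.4392, -0.1474, 0.0607]
orientation: [0.0, 0.101, 0.995, 0.0]
force: [-0.4, -0.3, 2.2]
gripper_width: 0.004
finger_force: 1.2
```

Emit:
{"op": "send_rows", "data": {
  "deltas": [
    [[0, 0, 0.4, 0, 0, 0], [0, 0, 0.8, 0, 0, 0], [0, 0, 0.8, 0, 0, 0]]
  ]
}}

```text
clock: 21.9
ee_pos: [0.439, -0.1473, 0.0598]
orientation: [0.0, 0.101, 0.995, 0.0]
force: [-0.5, -0.1, 0.8]
gripper_width: 0.005
finger_force: 0.9
```

Emit:
{"op": "send_rows", "data": {
  "deltas": [
    [[0, 0, 0.4, 0, 0, 0], [0, 0, 0.8, 0, 0, 0], [0, 0, 0.8, 0, 0, 0]]
  ]
}}

```text
clock: 22.2
ee_pos: [0.4389, -0.1474, 0.0593]
orientation: [0.0, 0.101, 0.995, -0.0]
force: [-1.5, 0.4, 4.6]
gripper_width: 0.005
finger_force: 2.8
```

Emit:
{"op": "send_rows", "data": {
  "deltas": [
    [[0, 0, 0.4, 0, 0, 0], [0, 0, 0.8, 0, 0, 0], [0, 0, 0.8, 0, 0, 0]]
  ]
}}

```text
clock: 22.5
ee_pos: [0.4389, -0.1474, 0.0588]
orientation: [-0.0, 0.101, 0.995, -0.0]
force: [-3.2, 1.2, 10.1]
gripper_width: 0.003
finger_force: 5.0
```

Emit:
{"op": "send_rows", "data": {
  "deltas": [
    [[0, 0, 0.3, 0, 0, 0], [0, 0, 0.3, 0, 0, 0]]
  ]
}}

```text
clock: 22.7
ee_pos: [0.4388, -0.1474, 0.0587]
orientation: [-0.0, 0.101, 0.995, -0.0]
force: [-3.8, 0.4, 11.7]
gripper_width: 0.003
finger_force: 6.0
```

Emit:
{"op": "send_rows", "data": {
  "deltas": [
    [[0, 0, -5, 0, 0, 0], [0, 0, -15, 0, 0, 0], [0, 0, -22, 0, 0, 0], [0, 0, -22, 0, 0, 0]]
  ]
}}

```text
clock: 23.1
ee_pos: [0.4398, -0.1477, 0.0812]
orientation: [0.001, 0.101, 0.995, -0.0]
force: [0.7, -0.6, -0.7]
gripper_width: 0.002
finger_force: 0.0
```

```bash
python3 go.py 0.5000 -0.1595 0.069 78.4
```

```text
23.1 [ 0.4398 -0.1477  0.0812] row [-61.3, 0.6, 12.3] [-0.0003, 0.0023, -0.0004] F [ 0.67 -0.62 -0.69] w 0.0015900861360147816
```

Emit:
{"op": "send_rows", "data": {
  "deltas": [
    [[-20, 0.4, 0, 0, 0, 0], [-45, 0.4, 0, 0, 0, 0], [-61, 0.4, 4, 0, 0, 0], [-61, 0.4, 12, 0, 0, 0], [-61, 0.4, 14, 0, 0, 0], [-61, 0.4, 14, 0, 0, 0]]
  ]
}}

```text
clock: 23.7
ee_pos: [0.4965, -0.1588, 0.0649]
orientation: [-0.002, 0.101, 0.995, 0.0]
force: [0.5, 0.4, -0.1]
gripper_width: 0.004
finger_force: 0.0
```

Emit:
{"op": "send_rows", "data": {
  "deltas": [
    [[0, 0, 0.5, 0, 0, 0], [0, 0, 1, 0, 0, 0], [0, 0, 1.5, 0, 0, 0], [0, 0, 1.5, 0, 0, 0]]
  ]
}}

```text
clock: 24.1
ee_pos: [0.4986, -0.1593, 0.0646]
orientation: [0.0, 0.101, 0.995, -0.0]
force: [-1.2, 0.0, -0.3]
gripper_width: 0.005
finger_force: 0.0
```

Emit:
{"op": "send_rows", "data": {
  "deltas": [
    [[0, 0, 0.5, 0, 0, 0], [0, 0, 1, 0, 0, 0], [0, 0, 1, 0, 0, 0]]
  ]
}}

```text
clock: 24.4
ee_pos: [0.4986, -0.1592, 0.0634]
orientation: [-0.0, 0.101, 0.995, 0.0]
force: [-0.2, 0.6, -0.5]
gripper_width: 0.005
finger_force: 0.0
```

Emit:
{"op": "send_rows", "data": {
  "deltas": [
    [[0, 0, 0.4, 0, 0, 0], [0, 0, 0.8, 0, 0, 0], [0, 0, 0.8, 0, 0, 0]]
  ]
}}

```text
clock: 24.7
ee_pos: [0.4986, -0.1593, 0.0626]
orientation: [-0.0, 0.101, 0.995, 0.0]
force: [0.2, -0.5, 0.4]
gripper_width: 0.003
finger_force: 0.0
```

Emit:
{"op": "send_rows", "data": {
  "deltas": [
    [[0, 0, 0.4, 0, 0, 0], [0, 0, 0.8, 0, 0, 0], [0, 0, 0.8, 0, 0, 0]]
  ]
}}

```text
clock: 25.0
ee_pos: [0.4987, -0.1592, 0.0619]
orientation: [0.0, 0.101, 0.995, 0.0]
force: [0.6, 0.2, 0.7]
gripper_width: 0.004
finger_force: 0.1
```

Emit:
{"op": "send_rows", "data": {
  "deltas": [
    [[0, 0, 0.4, 0, 0, 0], [0, 0, 0.8, 0, 0, 0], [0, 0, 0.8, 0, 0, 0]]
  ]
}}

```text
clock: 25.3
ee_pos: [0.4988, -0.1593, 0.0615]
orientation: [0.0, 0.101, 0.995, -0.0]
force: [-1.6, 0.5, 4.6]
gripper_width: 0.001
finger_force: 2.4
```

Emit:
{"op": "send_rows", "data": {
  "deltas": [
    [[0, 0, 0.3, 0, 0, 0], [0, 0, 0.5, 0, 0, 0], [0, 0, 0.5, 0, 0, 0]]
  ]
}}

```text
clock: 25.6
ee_pos: [0.4988, -0.1593, 0.0613]
orientation: [0.0, 0.101, 0.995, -0.0]
force: [-2.2, 0.7, 7.9]
gripper_width: 0.008
finger_force: 3.7
```

Emit:
{"op": "send_rows", "data": {
  "deltas": [
    [[0, 0, 0.3, 0, 0, 0], [0, 0, 0.3, 0, 0, 0]]
  ]
}}

```text
clock: 25.8
ee_pos: [0.4989, -0.1593, 0.0611]
orientation: [0.0, 0.101, 0.995, -0.0]
force: [-2.7, 0.4, 9.3]
gripper_width: 0.003
finger_force: 4.3
```

Emit:
{"op": "send_rows", "data": {
  "deltas": [
    [[0, 0, -5, 0, 0, 0], [0, 0, -15, 0, 0, 0], [0, 0, -18, 0, 0, 0], [0, 0, -18, 0, 0, 0]]
  ]
}}

```text
clock: 26.2
ee_pos: [0.4994, -0.1595, 0.0791]
orientation: [0.001, 0.101, 0.995, -0.0]
force: [-0.3, 0.4, 0.3]
gripper_width: 0.007
finger_force: 0.0
```

```bash
python3 go.py 0.4385 -0.1474 0.064 78.4
```

```text
26.2 [ 0.4994 -0.1595  0.0791] row [62.1, -0.4, 15.0] [-0.0001, 0.0016, -0.0004] F [-0.29  0.39  0.32] w 0.007234570177771097
```

Emit:
{"op": "send_rows", "data": {
  "deltas": [
    [[20, -0.4, 0, 0, 0, 0], [45, -0.4, 0, 0, 0, 0], [61, -0.4, 4, 0, 0, 0], [61, -0.4, 12, 0, 0, 0], [61, -0.4, 16, 0, 0, 0], [61, -0.4, 17.5, 0, 0, 0], [61, -0.4, 17.5, 0, 0, 0]]
  ]
}}

```text
clock: 26.9
ee_pos: [0.4397, -0.1474, 0.0605]
orientation: [0.0, 0.101, 0.995, 0.0]
force: [-0.6, -0.3, 0.1]
gripper_width: 0.007
finger_force: 0.0
```

Emit:
{"op": "send_rows", "data": {
  "deltas": [
    [[0, 0, 0.5, 0, 0, 0], [0, 0, 1, 0, 0, 0], [0, 0, 1, 0, 0, 0]]
  ]
}}

```text
clock: 27.2
ee_pos: [0.4391, -0.1474, 0.0598]
orientation: [0.0, 0.101, 0.995, 0.0]
force: [0.1, -0.6, -0.4]
gripper_width: 0.004
finger_force: 0.0
```

Emit:
{"op": "send_rows", "data": {
  "deltas": [
    [[0, 0, 0.4, 0, 0, 0], [0, 0, 0.8, 0, 0, 0], [0, 0, 0.8, 0, 0, 0]]
  ]
}}

```text
clock: 27.5
ee_pos: [0.439, -0.1474, 0.0592]
orientation: [0.0, 0.101, 0.995, -0.0]
force: [0.5, 0.6, 1.7]
gripper_width: 0.008
finger_force: 0.9
```

Emit:
{"op": "send_rows", "data": {
  "deltas": [
    [[0, 0, 0.4, 0, 0, 0], [0, 0, 0.8, 0, 0, 0], [0, 0, 0.8, 0, 0, 0]]
  ]
}}

```text
clock: 27.8
ee_pos: [0.4391, -0.1474, 0.0588]
orientation: [0.0, 0.101, 0.995, -0.0]
force: [-2.4, 0.9, 8.2]
gripper_width: 0.004
finger_force: 4.3
```

Emit:
{"op": "send_rows", "data": {
  "deltas": [
    [[0, 0, 0.4, 0, 0, 0], [0, 0, 0.7, 0, 0, 0], [0, 0, 0.7, 0, 0, 0]]
  ]
}}

```text
clock: 28.1
ee_pos: [0.4391, -0.1475, 0.0585]
orientation: [0.0, 0.101, 0.995, -0.0]
force: [-3.6, 1.0, 13.1]
gripper_width: 0.006
finger_force: 6.5
```

Emit:
{"op": "send_rows", "data": {
  "deltas": [
    [[0, 0, -0.6, 0, 0, 0], [0, 0, -1.2, 0, 0, 0], [0, 0, -1.2, 0, 0, 0]]
  ]
}}

```text
clock: 28.4
ee_pos: [0.439, -0.1474, 0.0589]
orientation: [0.0, 0.101, 0.995, -0.0]
force: [-0.4, -0.2, 4.0]
gripper_width: 0.003
finger_force: 2.1
```

Emit:
{"op": "send_rows", "data": {
  "deltas": [
    [[0, 0, -0.4, 0, 0, 0], [0, 0, -0.4, 0, 0, 0]]
  ]
}}

```text
clock: 28.6
ee_pos: [0.4389, -0.1474, 0.059]
orientation: [0.0, 0.101, 0.995, 0.0]
force: [0.2, -0.5, 1.3]
gripper_width: 0.006
finger_force: 0.7
```

Emit:
{"op": "send_rows", "data": {
  "deltas": [
    [[0, 0, -5, 0, 0, 0], [0, 0, -15, 0, 0, 0], [0, 0, -20, 0, 0, 0], [0, 0, -20, 0, 0, 0]]
  ]
}}

```text
clock: 29.0
ee_pos: [0.4397, -0.1477, 0.0802]
orientation: [0.001, 0.101, 0.995, -0.0]
force: [1.4, 0.0, 0.2]
gripper_width: 0.007
finger_force: 0.0
```

```bash
python3 go.py 0.4988 -0.1593 0.064 78.4
```

```text
29.0 [ 0.4397 -0.1477  0.0802] row [-60.2, 0.5, 16.4] [-0.0003, 0.0021, -0.0004] F [1.41 0.   0.17] w 0.0065112969371780025
```

Emit:
{"op": "send_rows", "data": {
  "deltas": [
    [[-20, 0.4, 0, 0, 0, 0], [-45, 0.4, 0, 0, 0, 0], [-60, 0.4, 4, 0, 0, 0], [-60, 0.4, 12, 0, 0, 0], [-60, 0.4, 16, 0, 0, 0], [-60, 0.4, 16.5, 0, 0, 0], [-60, 0.4, 16.5, 0, 0, 0]]
  ]
}}

```text
clock: 29.7
ee_pos: [0.4964, -0.1588, 0.0622]
orientation: [-0.001, 0.101, 0.995, 0.0]
force: [-0.0, -0.1, 0.6]
gripper_width: 0.004
finger_force: 0.0
```

Emit:
{"op": "send_rows", "data": {
  "deltas": [
    [[0, 0, 0.5, 0, 0, 0], [0, 0, 1, 0, 0, 0], [0, 0, 1.5, 0, 0, 0], [0, 0, 1.5, 0, 0, 0]]
  ]
}}

```text
clock: 30.1
ee_pos: [0.4976, -0.1591, 0.0613]
orientation: [-0.0, 0.101, 0.995, -0.0]
force: [-0.7, 0.2, 1.8]
gripper_width: 0.006
finger_force: 1.0
```

Emit:
{"op": "send_rows", "data": {
  "deltas": [
    [[0, 0, 0.3, 0, 0, 0], [0, 0, 0.6, 0, 0, 0], [0, 0, 0.6, 0, 0, 0]]
  ]
}}

```text
clock: 30.4
ee_pos: [0.4977, -0.1592, 0.0611]
orientation: [0.0, 0.101, 0.995, -0.0]
force: [-2.4, 0.0, 7.2]
gripper_width: 0.005
finger_force: 3.6
```

Emit:
{"op": "send_rows", "data": {
  "deltas": [
    [[0, 0, 0.3, 0, 0, 0], [0, 0, 0.6, 0, 0, 0], [0, 0, 0.6, 0, 0, 0]]
  ]
}}

```text
clock: 30.7
ee_pos: [0.4978, -0.1592, 0.0608]
orientation: [0.0, 0.101, 0.995, -0.0]
force: [-3.7, 1.1, 10.4]
gripper_width: 0.007
finger_force: 5.1
```

Both ends are bedded. Next I'll retreat clear of the rack and take a final look.

Emit:
{"op": "send_rows", "data": {
  "deltas": [
    [[0, 0, -6, 0, 0, 0], [0, 0, -30, 0, 0, 0], [0, 0, -70, 0, 0, 0], [0, 0, -110, 0, 0, 0], [0, 0, -150, 0, 0, 0], [0, 60, -150, 0, 0, 0], [0, 100, -150, 0, 0, 0], [0, 150, -150, 0, 0, 0]]
  ]
}}

```text
clock: 31.5
ee_pos: [0.5284, -0.011, 0.2108]
orientation: [0.001, 0.102, 0.995, -0.0]
force: [1.1, 0.2, -0.6]
gripper_width: 0.008
finger_force: 0.0
```

Emit:
{"op": "send_rows", "data": {
  "deltas": [
    [[0, 40, 0, 0, 0, 0], [0, 80, 0, 0, 0, 0], [0, 120, 0, 0, 0, 0], [0, 160, 0, 0, 0, 0], [0, 160, 0, 0, 0, 0]]
  ]
}}

```text
clock: 32.0
ee_pos: [0.5598, 0.1527, 0.2103]
orientation: [0.0, 0.097, 0.995, 0.003]
force: [-0.2, 0.2, -0.1]
gripper_width: 0.007
finger_force: 0.0
```

```bash
python3 - <<'E'
from h import *
a,d=snapshot("top");b,e=snapshot("side");T=camera_info("top");S=camera_info("side")
o=np.zeros((600,800,3),np.uint8);o[:600,:400]=cv2.resize(a[190:340,285:385],None,fx=4,fy=4,interpolation=2);o[:400,400:]=cv2.resize(b[205:305,180:280],None,fx=4,fy=4,interpolation=2)
cv2.imwrite("pics/fin.png",o)
r=np.array([.469,-.151]);an=np.radians(-11.5);u=np.array([np.cos(an),np.sin(an)]);n=np.array([-u[1],u[0]])
P=np.array([px2w(T,d,x,y,0) for y in range(225,310) for x in range(300,345)]);X=(P[:,:2]-r)@u;Y=(P[:,:2]-r)@n
for x0 in(-65,-25,0,25,65):
    m=(abs(X*1000-x0)<5)&(abs(Y)<.02)&(P[:,2]>.03)&(P[:,2]<.09); print(x0,m.sum(),"top z",np.percentile(P[m,2],85).round(4),"y",Y[m].mean().round(4))
E
python3 go.py 0.44 0.1 0.2 78
```

```text
-65 30 top z 0.0556 y -0.0006
-25 43 top z 0.058 y -0.0001
0 44 top z 0.0589 y -0.0001
25 43 top z 0.0601 y -0.0003
65 44 top z 0.0611 y -0.0003
32.1 [0.5598 0.1458 0.2097] row [108.3, -68.7, 9.7] [0.0, -0.0005, 0.0095] F [ 0.41 -0.68 -0.54] w 0.0042190110087523
```

View pics/fin.png

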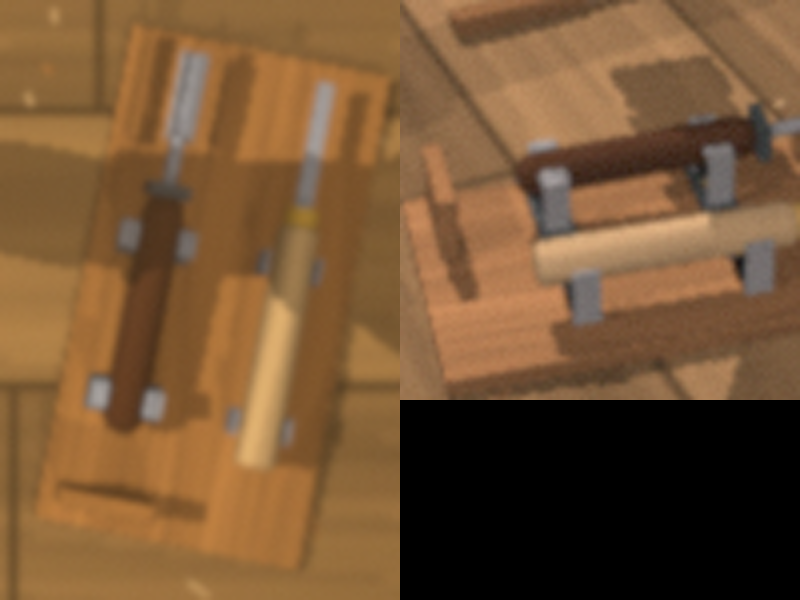

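The gouge sits between the jaws of both clips, with its tip at crop (197,55) between the trough walls and its butt at (122,430). Before handing in I'll check the tip's x against the clips.

```bash
python3 - <<'E'
from h import *
T=camera_info("top");c=lambda X,Y,z:atz(T,285+X/4,190+Y/4,z)[:2]
A=c(158,241,.053);B=c(126,398,.053);m=(A+B)/2;u=(A-B)/np.linalg.norm(A-B)
for k,p in(("tip",c(198,52,.05)),("collar",c(168,190,.05)),("butt",c(121,432,.045))): print(k,((p-m)@u).round(4), np.cross(u,p-m).round(4))
E
```

```text
tip 0.1694 -0.0013
collar 0.0812 -0.0
butt -0.07 -0.0018<stdin>:4: DeprecationWarning: Arrays of 2-dimensional vectors are deprecated. Use arrays of 3-dimensional vectors instead. (deprecated in NumPy 2.0)
```

The tip is at about 0.169 m, inside the 0.15 to 0.18 m range. The y offsets are under 2 mm and both ends are below the lips, so I'm handing in.

```bash
python3 -c "
from station import *
print(hand_in())"
```

```text
the job is handed in; nothing more can be done
None
```

The gouge is seated in both spring clips with its blade over the trough and both ends pressed onto their cushions with gentle force. The job is handed in, but no verdict came back. The cushion squash was judged from push force and contact height, because the joints could not be read directly.

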